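Pin the hob guard shut

ROBOT

A 6-joint arm with a two-finger parallel gripper is mounted at the origin on the work surface. World frame = base frame: x ahead of the robot, y to its left, z up, the work surface at z = 0. Lengths are in mm, angles in rad, forces in N, time in s.
With the tool pointing down it reaches from about 275 to 1000 mm from the base axis. Payload 8.4 kg.
Tool frame: the origin (TCP) lies at the very end of the fingers, on their centre line; the grasp point (between the pads) lies 19 mm behind it; z points along the fingers, y is the direction in which the jaws open and shut (so a half turn about z gives the same grasp; the last joint's range is limited). The gripper opens to 85 mm and grips with 20 to 120 N. Pads are 22 mm wide; open, the fingers measure 114 mm over their backs; the gripper's body (76 mm by 85 mm) begins 54 mm behind the grasp point. The pads swing forward as they close: fully open they stand 13 mm farther back than shut.
Start: joints at [1.293, 0.353, 1.633, -0, 1.155, -0.002], TCP at [170.196, 601.383, 231.281] pointing down, gripper open.
Joint ranges: [-2.63, 2.63], [-0.92, 2.1], [0.06, 2.66], [-1.3, 4.44], [0, 2.69], [-3.02, 3.02]. Speed limits (rad/s): [2.22, 2.22, 2.79, 3.14, 3.14, 3.14].

INTERFACE

Orientations are given as [roll, pitch, yaw] about the fixed x, y, z axes, in that order (R = Rz(yaw) Ry(pitch) Rx(roll)).
In Python, from rig import sense, grab_frame, sign_off, masks_of gives the robot as it stands. The module is installed in compiled form; this text tells all that it offers.
- The arm moves only by the shell command python3 -m inch 'ROWS' [FORCE]. ROWS is JSON, a list of rows, each an object of numbers: "gripper": the finger opening in m, from 0 to 0.0854; "tx", "ty", "tz": the shift along the tool's x, y, z in m; "spin": the turn about the tool's z in degrees. In form: [{"gripper": .., "tx": .., "ty": .., "tz": .., "spin": ..}, ...]. A call has exactly 8 rows; each row shifts and turns the commanded pose from where the row before left it, along the tool's axes as they then stand; what a row does not reach is not made up. A row lasts 1/10 s, in which the tool goes at most 50 mm and 8.59 degrees, less where a joint would pass 70% of its speed; a pose out of reach is approached as far as the arm can. A call is refused whole if a number of a shift passes 0.05 or a number of a turn 8.59, either way. A call with a gripper value outside its range is refused whole. The fingers move at their own pace and stop on an object; FORCE is the grip in N (left out, the last holds). Time passes only in rows, so rows that do not move let the fingers close, or fill a call up. It gives the time, the measured TCP pose, the force and the opening at its end, in the units of the state.
- sense(): the state, without advancing time (a new reading comes with each control period).
- grab_frame(name): name is "scene" or "top" or "wrist"; returns a dict with "pixels" (400x640x3 uint8, red, green, blue), "K" (3x3 intrinsics, pixels), "extrinsics" (4x4, takes a point from camera to world coordinates). Camera axes: x right, y down, z forward; pixel columns grow to the right and rows downward; lengths in mm; the calibration is good to about 2 mm. The wrist camera is an equidistant fisheye: a pixel r from the principal point sees the ray r / f radians off the axis. A picture is of the moment at which its call begins. There is no depth.
- sign_off(): hands the job in, once; it reports no verdict.
Trained networks look in the newest picture that a camera, given by its name, has taken for a name from the list of things; names that differ only in an ending like _2 or _b are one class to them, and where a whole thing is asked for, a point or a joint stands for the part that bears it (a point fixed in the world has none). Each returns a list of dicts, best first, with "conf" (0 to 1); they miss things now and then, are a little off and sometimes report something else, mostly with a low value. They report only what shows in the picture. A call takes as long as a camera call. They do not tell look-alikes from the thing itself.
- masks_of(camera, target): "pixels" (400x640 bool, what is visible of it) and "centre" ([row, column] in pixels, amid what is visible of it).
The state is a dict: "clock": time; "qpos": joint angles; "qvel": joint speeds; "joint_efforts": joint torques, N m; "eef_pos": TCP position; "tcp_rot": TCP orientation; "contact_force": force on the tool from outside, world axes, zero at the start; "wrist_torque": the same for the moment, N m; "opening": opening from 0.0 (shut) to 1.0 (fully open).
Only numpy, scipy, OpenCV 4.12 (cv2) and the standard library are available. Lean on these libraries where they do the work, as an engineer would, in place of code of your own. Each camera call takes 0.05 s, during which the arm holds its last target.

TASK

Swing the hob guard bar shut so that the knuckle at its free end comes under the knuckle on the fixed post, and thread the hinge pin from its wooden rest down through both until it stands upright with its head flat and fully home on the post's knuckle. The post's knuckle is clamped up to a centimetre off its mark, so find and line up the holes by feel and gently, never ramming the pin or levering the bar against it. Leave the mug and the spice jar where they are, and let go of everything at the end.

Things in the scene. Friction and masses are not known exactly. Their poses are not given: they have to be found in the camera images.
- guard: Steel guard for a hob, screwed to the counter. Origin: on the counter, straight below knuckle_mark; z up, x towards the hob, y along the shut bar towards the bar's pivot, 300 mm away. The fixed post stands at x = 35 to 61 mm and is 90 mm high; the post's knuckle overhangs from it towards -x.
- knuckle_mark (a point): Nominal top centre of the hole in the post's knuckle (steel ring, 34 mm outside, 12 mm upright hole, heights 90 to 110 mm; this point at 110 mm). Axes as the guard. The real hole has the same y but is clamped hard in a slot anywhere from 10 mm before to 10 mm beyond this point along the guard's x; no pose shows it.
- pivot (a point): Top of the bar's upright pivot axis, 300 mm from knuckle_mark along the guard's y, height 95 mm.
- bar (a joint): Angle of the guard bar about its pivot, rad. 0: bar along the guard's y, its hole under knuckle_mark; grows as the free end swings open towards the guard's -x, away from the hob. Range -0.050 to 0.40. Stiff hinge: about 3 N at the tab moves it, and it stays where left. The holes line up near -d/300 if the post's hole is d mm from the mark along the guard's x.
- bar_eye (a point): Top centre of the hole in the bar's knuckle at its free end, 300 mm from the pivot axis: steel ring, 34 mm outside, 12 mm upright hole, heights 68 to 88 mm (this point at 88), passing 2 mm below the post's knuckle. Axes turn with the bar: y along the bar towards the pivot, z up.
- bar_tab (a point): Point to grip on the black upright tab on the bar, 95 mm from the bar's hole towards the pivot (205 mm from the pivot axis), height 114 mm. The tab is 16 mm thick across the bar (x of this point), 26 mm along it (y) and rises to 136 mm above the counter; the 12 mm wide bar tops out at 86 mm.
- pin_head (a point): Loose hinge pin, 50 g: steel shaft 10 mm thick, 46 mm long, its last 2 mm tapering to a 9 mm tip, under a black plastic 16 x 16 mm head 45 mm tall. Point on the axis 28 mm above the head's underside, 74 above the tip, 17 below the top; z up the pin, x and y square to the head. Heights: 82 mm in its rest at the start, 162 with the tip standing on the bar's knuckle, 138 fully home.
- pin_rest: Fixed wooden block 60 x 60 x 40 mm with a 12 mm wide, 32 mm deep upright hole in its middle, where the pin stands. Origin: centre of its underside.
- mug_mid (a point): Middle of a white mug, 80 mm wide and 90 mm high, on the counter. Bystander.
- jar_mid (a point): Middle of an amber spice jar, 52 mm wide and 95 mm high, on the counter. Bystander.
There are look-alikes about, which are no part of the job. Of the things shaped like the part that bears pin_head, the black one is meant.

How it is judged (in metres and radians):
At the end, for the whole second after the job is handed in: The pin stands upright (within 0.1 rad) through both knuckles, within 6 mm of the bar's hole axis, its head within 2.5 mm of resting flat on the post's knuckle, at rest and released (height (world z) of pin_head between 0.135 and 0.1405 m and horizontal distance between pin_head and bar_eye below 0.006 m and angle between pin_head's own z axis and vertical below 0.1 rad and linear speed of pin below 0.01 m/s); the robot touches nothing.
It fails at once if the pin is pressed, rammed or levered against the guard or its bar with more than 60 N (contact force between pin and guard above 60 N).
It fails at once if the mug is shifted by more than 20 mm (distance of mug_mid from where it was at the start of the episode above 0.02 m).
It fails at once if the spice jar is shifted by more than 20 mm (distance of jar_mid from where it was at the start of the episode above 0.02 m).
It also fails if it takes over 72 s, if anything falls off the work surface, if the arm or the gripper's body presses on something with over 40 N, if the wrist force passes 120 N, or if a joint passes its speed limit or range.

## Working session

There is one attempt and no reset: what is moved stays moved. The work goes in short steps, Python scripts to look and compute and a shell command to move; the robot and the scene stay as the last step left them, time stands still between calls to the robot, and variables do not carry over. Pictures are saved under pics/ and viewed, and the job is handed in when it is done.

```bash
mkdir -p pics; python3 - <<'E'
from rig import sense, grab_frame, masks_of
import cv2
s=sense(); print(s)
for n in ["scene","top","wrist"]:
    f=grab_frame(n); cv2.imwrite(f"pics/{n}0.png",f["pixels"][:,:,::-1]); print(n,f["K"].tolist(),f["extrinsics"].round(3).tolist())
    for t in ["pin_head","pin_rest","bar_tab","bar","guard","mug_mid","jar_mid","bar_eye"]:
        try: print(t,[(round(m["conf"],2),m["centre"],int(m["pixels"].sum())) for m in masks_of(n,t)])
        except Exception as e: print(t,e)
print(sense()["clock"])
E
```

```text
{'clock': 0.0, 'qpos': array([ 1.29257788e+00,  3.53636317e-01,  1.63412043e+00, -2.50159166e-05,
        1.15519711e+00, -2.41991979e-03]), 'qvel': array([ 0.00056692,  0.00089359, -0.00102115,  0.00162964,  0.00173993,
       -0.00199174]), 'joint_efforts': array([ 3.76942131e-03, -6.05241108e+01, -3.42081392e+01,  2.85758806e-04,
        9.13227821e-03,  4.52405388e-06]), 'eef_pos': array([170.08856543, 600.92614262, 230.57493186]), 'tcp_rot': array([-3.14023140e+00,  1.95785831e-05,  2.86580426e+00]), 'contact_force': array([ 0.63145971, -0.68298485,  0.58904222]), 'wrist_torque': array([-0.01891908, -0.00022045, -0.02178976]), 'opening': 0.9973027907771496}
scene [[367.0752319678283, 0.0, 317.7057065211742], [0.0, 367.0752319678283, 193.50751352494203], [0.0, 0.0, 1.0]] [[0.764, 0.42, -0.49, 1064.491], [0.645, -0.48, 0.594, -571.286], [0.014, -0.77, -0.638, 765.348], [0.0, 0.0, 0.0, 1.0]]
pin_head [(0.7, [280.8, 172.7], 206), (0.62, [239.0, 222.2], 167)]
pin_rest [(0.7, [269.8, 202.1], 655)]
bar_tab [(0.74, [182.8, 333.1], 904)]
bar [(0.63, [179.6, 331.6], 749)]
guard [(0.91, [1
[... 539 characters left out ...]
b [(0.72, [204.7, 281.9], 1746), (0.55, [208.9, 281.0], 750)]
bar [(0.71, [210.7, 275.9], 779)]
guard [(0.73, [207.4, 286.9], 1750), (0.34, [206.2, 264.7], 714)]
mug_mid [(0.81, [262.9, 143.0], 1260)]
jar_mid [(0.71, [180.2, 451.6], 487)]
bar_eye [(0.97, [209.9, 279.1], 923)]
wrist [[309.70691628693146, 0.0, 317.500252464777], [0.0, 309.70691628693146, 198.6824808700791], [0.0, 0.0, 1.0]] [[0.272, 0.914, 0.3, 93.936], [0.962, -0.258, -0.084, 624.076], [0.0, 0.311, -0.95, 373.435], [0.0, 0.0, 0.0, 1.0]]
pin_head [(0.59, [375.5, 43.1], 182)]
pin_rest [(0.9, [361.5, 37.7], 361)]
bar_tab []
bar []
guard [(0.66, [362.5, 36.3], 327)]
mug_mid [(0.7, [325.5, 294.5], 2371)]
jar_mid []
bar_eye []
1.35
```

View images.

```bash
python3 - <<'E'
import cv2
a=cv2.imread("pics/top0.png")[100:300,120:520]; cv2.imwrite("pics/top0z.png",cv2.resize(a,None,fx=2,fy=2,interpolation=2))
a=cv2.imread("pics/scene0.png")[90:350,130:430]; cv2.imwrite("pics/scene0z.png",cv2.resize(a,(690,598),interpolation=2))
E
```

```text
(no output)
```

View pics/top0z.png

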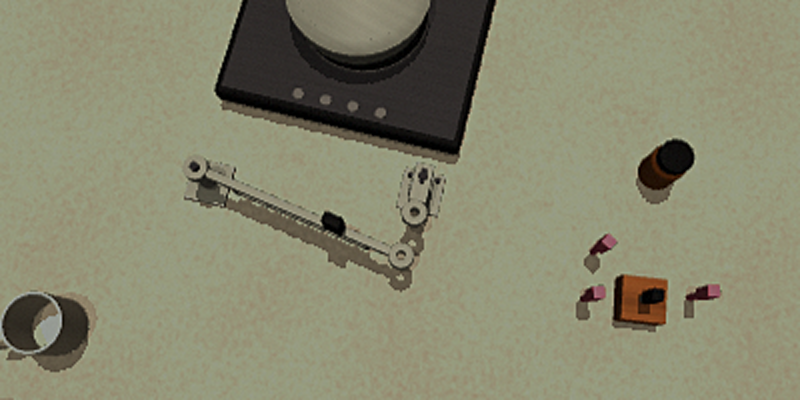

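View pics/scene0z.png

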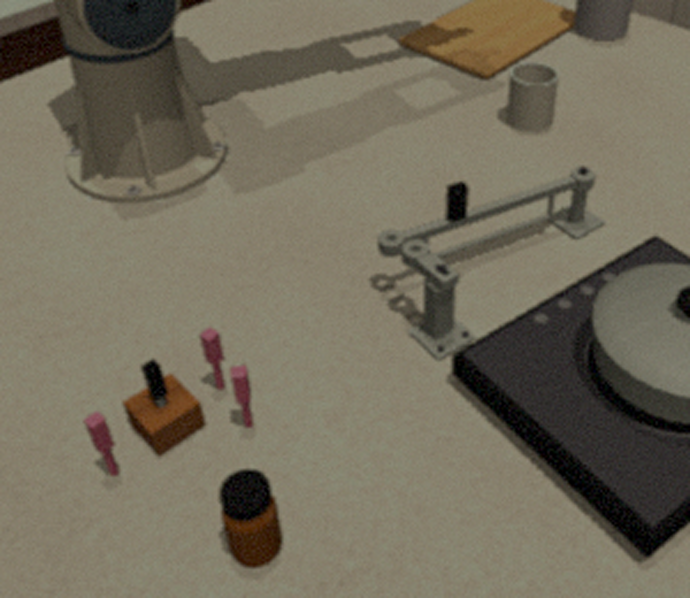

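View pics/wrist0.png

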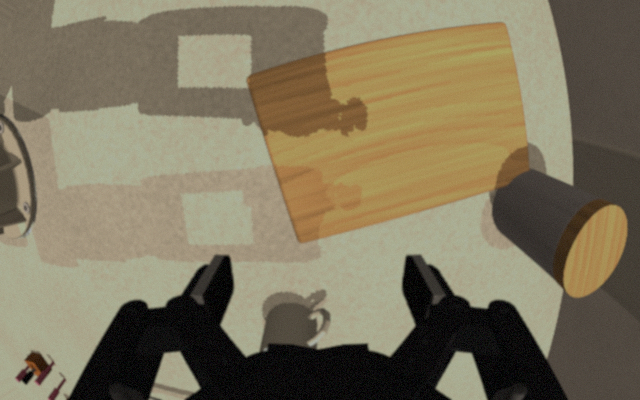

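```bash
python3 - <<'E'
import cv2
T=cv2.imread("pics/top0.png"); S=cv2.imread("pics/scene0.png")
def c(I,x,y,w,h,k,n):
    cv2.imwrite(f"pics/{n}.png",cv2.resize(I[y:y+h,x:x+w],None,fx=k,fy=k,interpolation=cv2.INTER_LANCZOS4))
c(T,205,170,140,70,5.7,"tg");c(T,405,210,80,60,9,"tp");c(S,285,155,110,95,6,"sg");c(S,160,220,90,80,7,"sp")
E
```

```text
(no output)
```

View pics/tg.png

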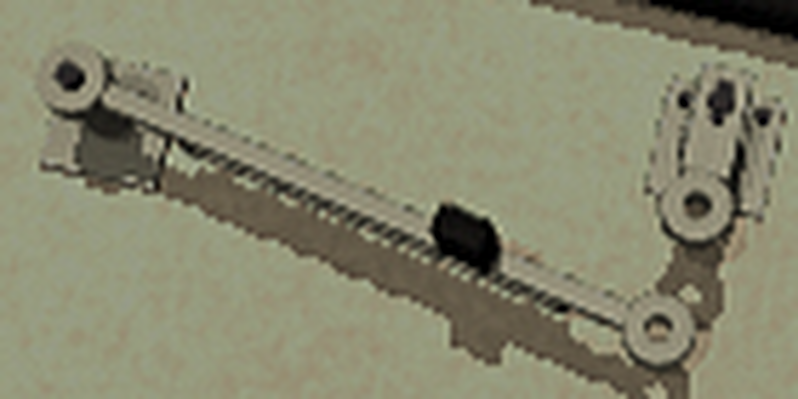

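View pics/tp.png

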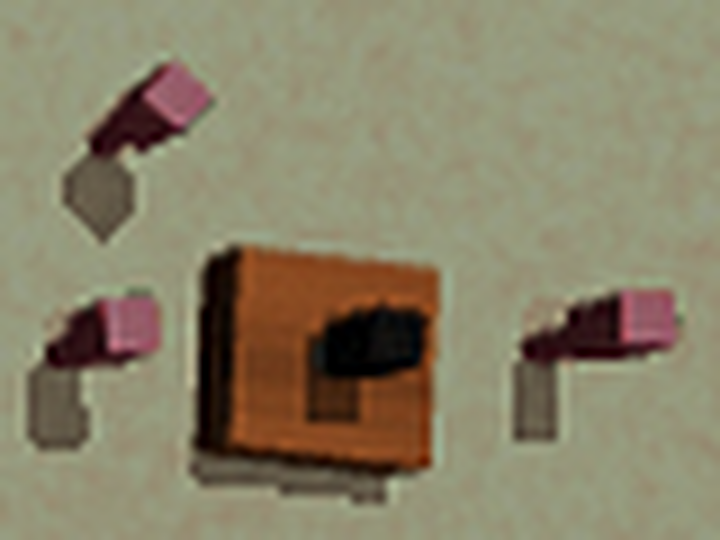

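View pics/sg.png

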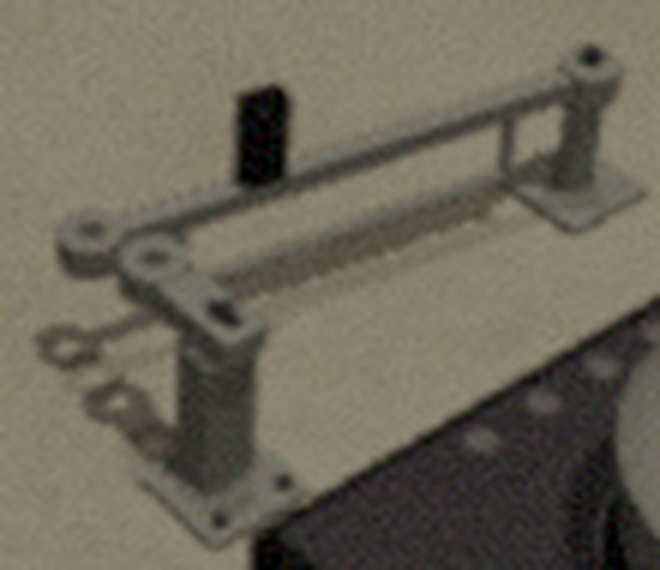

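View pics/sp.png

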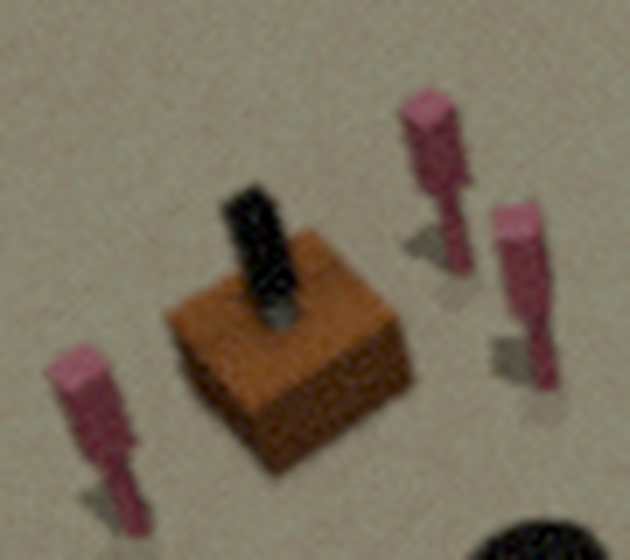

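```bash
cat > h.py <<'E'
import numpy as np
KT=np.array([[390.709,0,318.453],[0,390.709,198.688],[0,0,1]])
def ray(px,K,E):
    d=E[:3,:3]@np.linalg.solve(K,[px[0],px[1],1]); return E[:3,3],d
def onz(px,z,K,E):
    o,d=ray(px,K,E); return o+d*(z-o[2])/d[2]
def wray(px,K,E):
    v=np.array([px[0]-K[0,2],px[1]-K[1,2]])/K[0,0]; r=np.linalg.norm(v)
    d=np.r_[v/r*np.sin(r),np.cos(r)] if r>0 else np.array([0,0,1.]); return E[:3,3],E[:3,:3]@d
def wz(px,z,K,E):
    o,d=wray(px,K,E); return o+d*(z-o[2])/d[2]
def wproj(p,K,E):
    q=E[:3,:3].T@(np.array(p)-E[:3,3]); r=np.arctan2(np.hypot(q[0],q[1]),q[2]); n=q[:2]/np.hypot(q[0],q[1])
    return n*r*K[0,0]+K[:2,2]
E
python3 - <<'E'
from h import *
from rig import grab_frame
F={n:grab_frame(n) for n in("top","scene")}
def un(u,v,ox,oy,k): return ((u+.5)/k-.5+ox,(v+.5)/k-.5+oy)
tg=lambda u,v:un(u,v,205,170,5.7); tp=lambda u,v:un(u,v,405,210,9)
sg=lambda u,v:un(u,v,285,155,6); sp=lambda u,v:un(u,v,160,220,7)
for n,t,s,z in [("pivot",tg(70,80),sg(590,57),95),("eye",tg(659,328),sg(90,232),88),("hole",tg(697,205),sg(155,258),110),
 ("r1",tp(240,245),sp(312,232),40),("r2",tp(440,268),sp(410,318),40),("r3",tp(430,468),sp(262,400),40),("r4",tp(228,445),sp(168,316),40),("pintop",tp(400,335),sp(243,198),99)]:
    a=onz(t,z,F["top"]["K"],F["top"]["extrinsics"]);b=onz(s,z,F["scene"]["K"],F["scene"]["extrinsics"])
    print(n,a.round(1),b.round(1))
E
```

```text
pivot [604.1 305.2  95. ] [611.  301.8  95. ]
eye [500.7  26.5  88. ] [503.9  25.8  88. ]
hole [554.2  11.7 110. ] [557.2  12.3 110. ]
r1 [ 494.8 -275.9   40. ] [ 441.2 -271.4   40. ]
r2 [ 490.4 -336.    40. ] [ 500.6 -273.1   40. ]
r3 [ 430.5 -331.    40. ] [ 491. -329.   40.]
r4 [ 434.7 -271.1   40. ] [ 435.  -328.7   40. ]
pintop [ 462.8 -303.8   99. ] [ 461.5 -301.9   99. ]
```

```bash
python3 -m inch '[{"spin":8.59,"gripper":0.05},{"spin":8.59},{"spin":8.59},{"spin":8.59},{"spin":8.59},{"spin":8.59},{"spin":8.59},{"spin":8.59}]' 40
```

```text
$[0]: bad value
```

```bash
python3 -m inch '[{"gripper":0.05,"tx":0,"ty":0,"tz":0,"spin":8.5},{"gripper":0.05,"tx":0,"ty":0,"tz":0,"spin":8.5},{"gripper":0.05,"tx":0,"ty":0,"tz":0,"spin":8.5},{"gripper":0.05,"tx":0,"ty":0,"tz":0,"spin":8.5},{"gripper":0.05,"tx":0,"ty":0,"tz":0,"spin":8.5},{"gripper":0.05,"tx":0,"ty":0,"tz":0,"spin":8.5},{"gripper":0.05,"tx":0,"ty":0,"tz":0,"spin":8.5},{"gripper":0.05,"tx":0,"ty":0,"tz":0,"spin":8.5}]' 40
```

```text
clock: 2.25
eef_pos: [170.2, 601.4, 231.3]
tcp_rot: [-3.142, 0.0, 1.673]
contact_force: [-0.6, 0.0, -0.3]
opening: 0.587
```

```bash
cat >> h.py <<'E'
def rel(x,y,z,cur,yawdeg):
    a=np.radians(yawdeg);c,s=np.cos(a),np.sin(a);d=np.array([x,y,z])-cur
    return (np.array([c*d[0]+s*d[1],s*d[0]-c*d[1],-d[2]])/1000).round(4)
E
python3 - <<'E'
from h import *
print(rel(533.7,115.6,215,np.array([170.2,601.4,231.3]),95.85-26.3))
E
python3 -m inch '[{"gripper":0.05,"tx":0,"ty":0,"tz":0,"spin":8.5},{"gripper":0.05,"tx":0,"ty":0,"tz":0,"spin":8.5},{"gripper":0.05,"tx":0,"ty":0,"tz":0,"spin":8.5},{"gripper":0.05,"tx":0,"ty":0,"tz":0,"spin":0.8},{"gripper":0.05,"tx":-0.032,"ty":0.05,"tz":0,"spin":0},{"gripper":0.05,"tx":-0.032,"ty":0.05,"tz":0,"spin":0},{"gripper":0.05,"tx":-0.032,"ty":0.05,"tz":0,"spin":0},{"gripper":0.05,"tx":-0.032,"ty":0.05,"tz":0,"spin":0}]' 40
```

```text
[-0.3282  0.5103  0.0163]
clock: 3.05
eef_pos: [292.1, 440.7, 231.4]
tcp_rot: [3.141, -0.0, 1.225]
contact_force: [0.9, 1.1, -0.0]
opening: 0.582
```

```bash
python3 - <<'E'
from h import *
print(rel(533.7,115.6,215,np.array([292.1,440.7,231.4]),69.6))
E
python3 -m inch '[{"gripper":0.05,"tx":-0.026,"ty":0.042,"tz":0.0,"spin":0},{"gripper":0.05,"tx":-0.026,"ty":0.042,"tz":0,"spin":0},{"gripper":0.05,"tx":-0.026,"ty":0.042,"tz":0,"spin":0},{"gripper":0.05,"tx":-0.026,"ty":0.042,"tz":0,"spin":0},{"gripper":0.05,"tx":-0.026,"ty":0.042,"tz":0,"spin":0},{"gripper":0.05,"tx":-0.026,"ty":0.042,"tz":0,"spin":0},{"gripper":0.05,"tx":-0.026,"ty":0.042,"tz":0,"spin":0},{"gripper":0.05,"tx":0,"ty":0,"tz":0,"spin":0}]' 40
```

```text
[-0.2205  0.3398  0.0164]
clock: 3.85
eef_pos: [508.1, 166.1, 231.5]
tcp_rot: [3.139, 0.0, 1.22]
contact_force: [0.1, 0.3, -0.7]
opening: 0.588
```

```bash
python3 - <<'E'
from h import *
from rig import *
import cv2
f=grab_frame("wrist"); K,E=f["K"],f["extrinsics"]; s=sense(); print(s["eef_pos"],s["tcp_rot"])
I=f["pixels"][:,:,::-1].copy()
cv2.imwrite("pics/w1.png",I)
for n,p in dict(eye=[500.7,26.5,88],hole=[554.2,11.7,110],piv=[605,306,95],tab=[533.7,115.6,136]).items():
    q=wproj(p,K,E); print(n,q.round(1)); cv2.circle(I,tuple(int(v) for v in q.round()),3,(0,0,255),1)
cv2.imwrite("pics/w1m.png",I)
E
```

```text
[506.36200235 168.02279996 231.30811287] [ 3.14115301e+00 -3.08891635e-05  1.21925066e+00]
eye [352.9 299.6]
hole [404.9 306. ]
piv [365.1  11.7]
tab [364.8 244.7]
```

View pics/w1m.png

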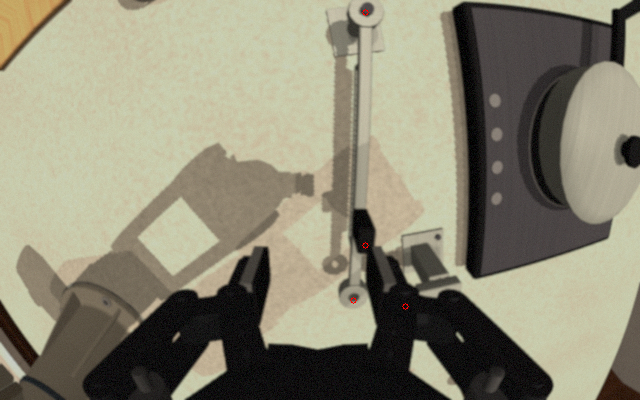

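```bash
python3 - <<'E'
from h import *
print(rel(533.7,115.6,97,np.array([506.4,168,231.3]),69.85))
E
python3 -m inch '[{"gripper":0.05,"tx":-0.02,"ty":0.022,"tz":0.0,"spin":0},{"gripper":0.05,"tx":-0.02,"ty":0.022,"tz":0,"spin":0},{"gripper":0.05,"tx":0,"ty":0,"tz":0.025,"spin":0},{"gripper":0.05,"tx":0,"ty":0,"tz":0.025,"spin":0},{"gripper":0.05,"tx":0,"ty":0,"tz":0.02,"spin":0},{"gripper":0.05,"tx":0,"ty":0,"tz":0,"spin":0},{"gripper":0.05,"tx":0,"ty":0,"tz":0,"spin":0},{"gripper":0.05,"tx":0,"ty":0,"tz":0,"spin":0}]' 40
python3 - <<'E'
from h import *
from rig import *
import cv2
f=grab_frame("wrist"); K,E=f["K"],f["extrinsics"]; s=sense(); print(s["eef_pos"],s["tcp_rot"])
I=f["pixels"][:,:,::-1].copy()
for n,p in dict(eye=[500.7,26.5,88],hole=[554.2,11.7,110],piv=[605,306,95],tab=[533.7,115.6,136]).items():
    q=wproj(p,K,E); print(n,q.round(1)); cv2.circle(I,tuple(int(v) for v in q.round()),3,(0,0,255),1)
cv2.imwrite("pics/w2m.png",I)
print(rel(533.7,115.6,97,s["eef_pos"],69.85))
E
```

```text
[-0.0398  0.0437  0.1343]
clock: 4.7
eef_pos: [533.0, 118.4, 162.5]
tcp_rot: [3.14, -0.001, 1.221]
contact_force: [-0.8, 0.5, -0.7]
opening: 0.586
[533.11932012 118.22581482 162.6120822 ] [ 3.13991627e+00 -1.13634455e-03  1.22115885e+00]
eye [318.1 314. ]
hole [384.6 324.7]
piv [321.9 -60. ]
tab [319.4 243. ]
[-0.0023  0.0014  0.0656]
```

View pics/w2m.png

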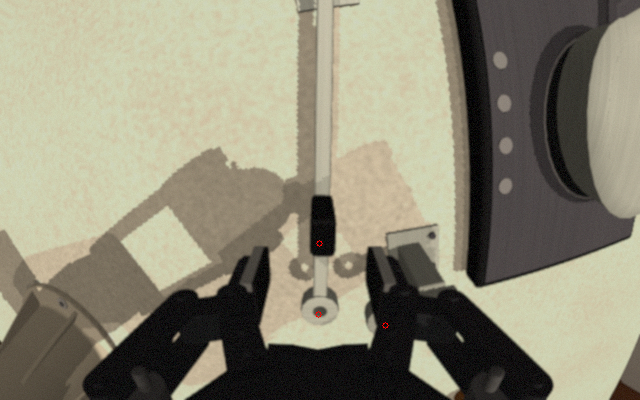

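```bash
python3 -m inch '[{"gripper":0.05,"tx":-0.002,"ty":0.002,"tz":0.022,"spin":0},{"gripper":0.05,"tx":0,"ty":0,"tz":0.022,"spin":0},{"gripper":0.05,"tx":0,"ty":0,"tz":0.021,"spin":0},{"gripper":0.05,"tx":0,"ty":0,"tz":0,"spin":0},{"gripper":0.01,"tx":0,"ty":0,"tz":0,"spin":0},{"gripper":0.01,"tx":0,"ty":0,"tz":0,"spin":0},{"gripper":0.01,"tx":0,"ty":0,"tz":0,"spin":0},{"gripper":0.01,"tx":0,"ty":0,"tz":0,"spin":0}]' 40
```

```text
clock: 5.55
eef_pos: [534.8, 115.3, 97.8]
tcp_rot: [3.139, -0.002, 1.219]
contact_force: [0.1, -0.6, 6.9]
opening: 0.182
```

```bash
python3 -m inch '[{"gripper":0.01,"tx":0.00005,"ty":0.0043,"tz":0,"spin":-1.2},{"gripper":0.01,"tx":0.00005,"ty":0.0043,"tz":0,"spin":-1.2},{"gripper":0.01,"tx":0.00005,"ty":0.0043,"tz":0,"spin":-1.2},{"gripper":0.01,"tx":0.00005,"ty":0.0043,"tz":0,"spin":-1.2},{"gripper":0.01,"tx":0.00005,"ty":0.0043,"tz":0,"spin":-1.2},{"gripper":0.01,"tx":0.00005,"ty":0.0043,"tz":0,"spin":-1.2},{"gripper":0.01,"tx":0.00005,"ty":0.0043,"tz":0,"spin":-1.2},{"gripper":0.01,"tx":0.00005,"ty":0.0043,"tz":0,"spin":-1.2}]' 40
python3 - <<'E'
from h import *
from rig import *
import cv2
print(sense()["contact_force"])
f=grab_frame("top"); 
cv2.imwrite("pics/t3.png",cv2.resize(f["pixels"][170:240,205:345,::-1],None,fx=5.7,fy=5.7,interpolation=2))
f=grab_frame("wrist");cv2.imwrite("pics/w3.png",f["pixels"][:,:,::-1])
E
```

```text
clock: 6.35
eef_pos: [567.8, 105.7, 97.9]
tcp_rot: [3.14, -0.0, 1.387]
contact_force: [-0.9, -2.8, 8.3]
opening: 0.182
[-0.91235982 -2.78392219  8.32474669]
```

View pics/t3.png

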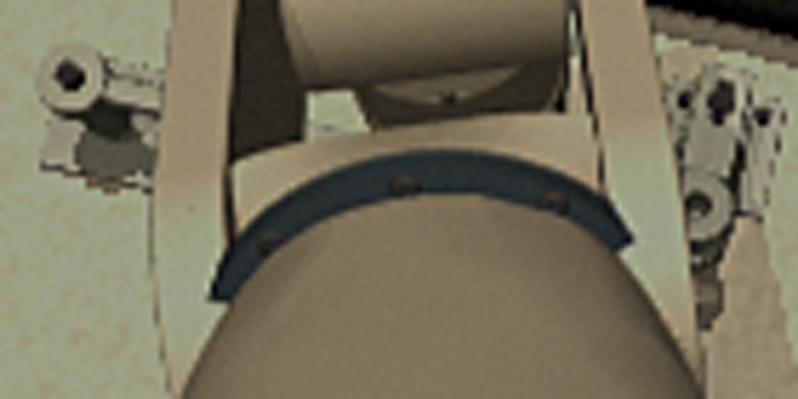

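View pics/w3.png

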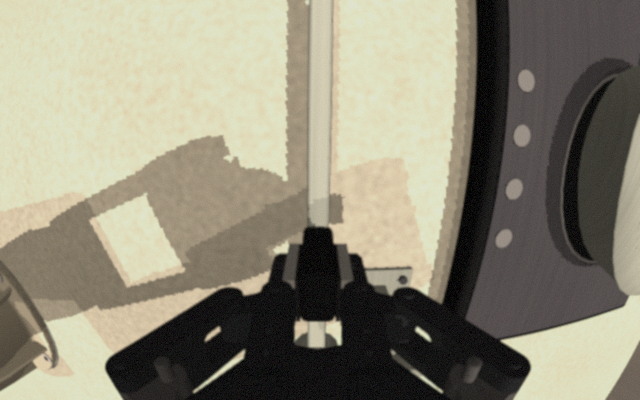

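```bash
python3 -m inch '[{"gripper":0.01,"tx":0,"ty":0.001,"tz":0,"spin":-0.28},{"gripper":0.01,"tx":0,"ty":0.001,"tz":0,"spin":-0.28},{"gripper":0.01,"tx":0,"ty":0.001,"tz":0,"spin":-0.28},{"gripper":0.01,"tx":0,"ty":0.001,"tz":0,"spin":-0.28},{"gripper":0.01,"tx":0,"ty":0,"tz":0,"spin":0},{"gripper":0.01,"tx":0,"ty":0,"tz":0,"spin":0},{"gripper":0.05,"tx":0,"ty":0,"tz":0,"spin":0},{"gripper":0.05,"tx":0,"ty":0,"tz":0,"spin":0}]' 40
python3 -c "
from rig import sense;s=sense();print(s['eef_pos'],s['tcp_rot'])"
```

```text
clock: 7.25
eef_pos: [570.9, 105.4, 96.7]
tcp_rot: [3.141, -0.0, 1.407]
contact_force: [-0.1, 0.5, -0.2]
opening: 0.517
[570.890341   105.37520491  96.71591101] [ 3.14105273e+00 -2.67152331e-04  1.40719045e+00]
```

```bash
python3 -m inch '[{"gripper":0.05,"tx":0,"ty":0,"tz":-0.04,"spin":0},{"gripper":0.05,"tx":0,"ty":0,"tz":-0.04,"spin":0},{"gripper":0.05,"tx":-0.035,"ty":0,"tz":-0.01,"spin":0},{"gripper":0.05,"tx":-0.035,"ty":0,"tz":0,"spin":0},{"gripper":0.05,"tx":-0.035,"ty":0,"tz":0,"spin":0},{"gripper":0.05,"tx":-0.035,"ty":0,"tz":0,"spin":0},{"gripper":0.05,"tx":-0.035,"ty":0,"tz":0,"spin":0},{"gripper":0.05,"tx":0,"ty":0,"tz":0,"spin":0}]' 40
cat > look.py <<'E'
from h import *
from rig import *
import cv2,sys
f=grab_frame("wrist"); K,E=f["K"],f["extrinsics"]; s=sense(); print(s["eef_pos"],s["tcp_rot"][2]*57.2958,E[:3,3].round(1))
q=wproj([555,12,110],K,E); print(q)
I=f["pixels"][:,:,::-1]; n=sys.argv[1]
cv2.imwrite(f"pics/{n}_full.png",I)
u,v=[int(t) for t in q]; u0,v0=u-50,v-40
cv2.imwrite(f"pics/{n}.png",cv2.resize(I[v0:v0+80,u0:u0+100],None,fx=7,fy=7,interpolation=2)); print("off",u0,v0)
f2=grab_frame("top"); cv2.imwrite(f"pics/{n}_t.png",cv2.resize(f2["pixels"][170:240,205:345,::-1],None,fx=5.7,fy=5.7,interpolation=2))
E
python3 look.py l1
```

```text
clock: 8.05
eef_pos: [541.4, -70.4, 186.3]
tcp_rot: [-3.141, 0.001, 1.405]
contact_force: [-0.3, 0.9, 0.9]
opening: 0.585
[541.81054756 -68.76824184 186.34202607] 80.46484879094585 [555.6   9.7 328.4]
[316.37889952  96.99919045]
off 266 56
```

View pics/l1.png

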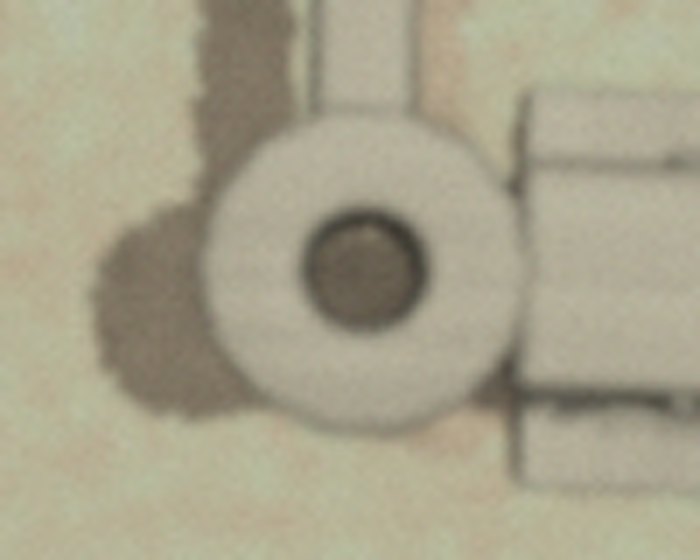

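View pics/l1_t.png

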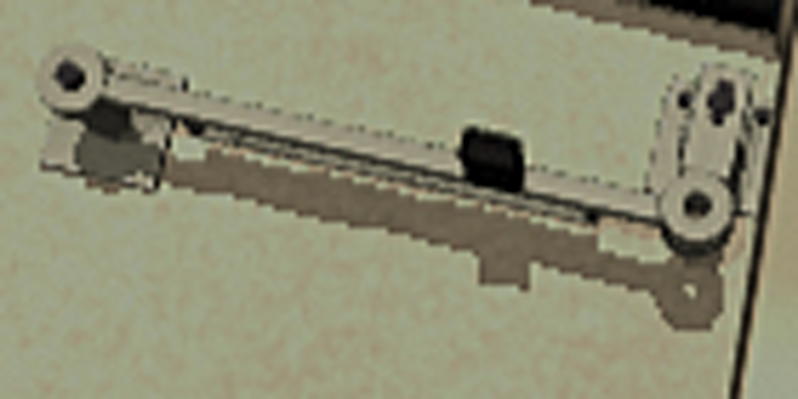

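```bash
python3 - <<'E'
from h import *
from rig import *
f=grab_frame("wrist"); K,E=f["K"],f["extrinsics"]; s=sense()
h=wz((317.7,94.1),110,K,E); print("hole",h)
print(s["eef_pos"],rel(464,-302.5,170,s["eef_pos"],85.5),rel(464,-302.5,170,s["eef_pos"],80.46))
E
```

```text
hole [556.85775935  16.65202155 110.        ]
[542.22086945 -67.03694905 186.27975196] [-0.2409 -0.0595  0.0163] [-0.2452 -0.0381  0.0163]
```

```bash
python3 -m inch '[{"gripper":0.04,"tx":0,"ty":0,"tz":0,"spin":-5},{"gripper":0.04,"tx":-0.04,"ty":-0.0085,"tz":0,"spin":0},{"gripper":0.04,"tx":-0.045,"ty":-0.0085,"tz":0,"spin":0},{"gripper":0.04,"tx":-0.045,"ty":-0.0085,"tz":0,"spin":0},{"gripper":0.04,"tx":-0.045,"ty":-0.0085,"tz":0,"spin":0},{"gripper":0.04,"tx":-0.045,"ty":-0.0085,"tz":0,"spin":0},{"gripper":0.04,"tx":-0.045,"ty":-0.0085,"tz":0,"spin":0},{"gripper":0.04,"tx":-0.045,"ty":-0.0085,"tz":0,"spin":0}]' 40
python3 -m inch '[{"gripper":0.04,"tx":0,"ty":0,"tz":0,"spin":0},{"gripper":0.04,"tx":0,"ty":0,"tz":0,"spin":0},{"gripper":0.04,"tx":0,"ty":0,"tz":0,"spin":0},{"gripper":0.04,"tx":0,"ty":0,"tz":0,"spin":0},{"gripper":0.04,"tx":0,"ty":0,"tz":0,"spin":0},{"gripper":0.04,"tx":0,"ty":0,"tz":0,"spin":0},{"gripper":0.04,"tx":0,"ty":0,"tz":0,"spin":0},{"gripper":0.04,"tx":0,"ty":0,"tz":0,"spin":0}]' 40
sed -i 's/\[555,12,110\]/eval(sys.argv[2])/' look.py; python3 look.py p1 '[463,-302.5,99]'
```

```text
clock: 9.0
eef_pos: [459.5, -372.5, 186.3]
tcp_rot: [3.141, -0.0, 1.496]
contact_force: [0.6, 0.4, -0.2]
opening: 0.47
clock: 9.8
eef_pos: [459.3, -371.7, 186.3]
tcp_rot: [3.142, -0.0, 1.495]
contact_force: [-0.0, 0.5, 1.0]
opening: 0.472
[ 459.23628179 -371.834691    186.32266639] 85.62466595866779 [ 466.3 -290.9  328.5]
[314.47521759 116.3171269 ]
off 264 76
```

View pics/p1.png

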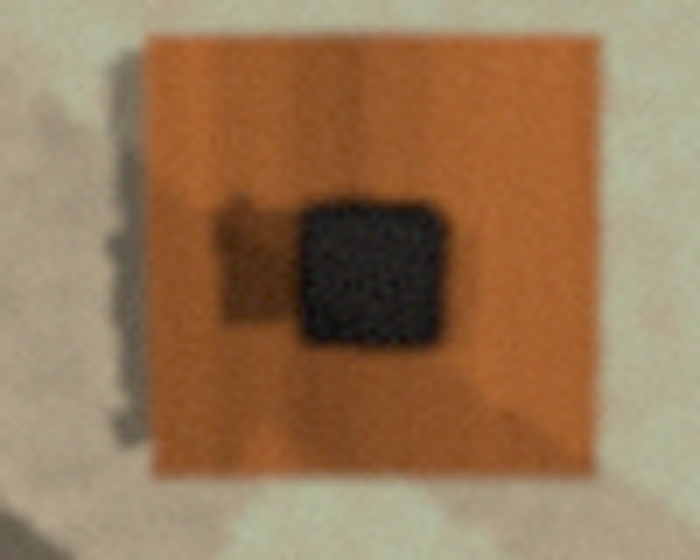

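View pics/p1_full.png

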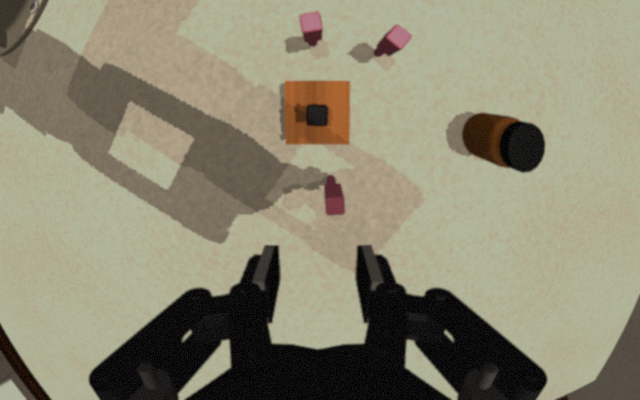

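```bash
python3 - <<'E'
from h import *
from rig import *
f=grab_frame("wrist"); K,E=f["K"],f["extrinsics"]; s=sense()
p=wz((316.6,114.9),99,K,E); print("pin",p, "rest",wz((264+372.5/7-.5,76+255.5/7-.5),40,K,E))
print(s["eef_pos"],rel(p[0],p[1],64,s["eef_pos"],85.6),E.round(4).tolist())
E
```

```text
pin [ 464.5583598  -301.71145047   99.        ] rest [ 464.45084309 -301.75377463   40.        ]
[ 459.15248986 -371.9001848   186.2731716 ] [0.0704 0.     0.1223] [[0.9971, -0.0718, -0.0243, 466.1863], [-0.0758, -0.9474, -0.311, -291.0861], [-0.0007, 0.3119, -0.9501, 328.4495], [0.0, 0.0, 0.0, 1.0]]
```

```bash
python3 -m inch '[{"gripper":0.04,"tx":0.035,"ty":0,"tz":0,"spin":0},{"gripper":0.04,"tx":0.035,"ty":0,"tz":0,"spin":0},{"gripper":0.04,"tx":0,"ty":0,"tz":0.01,"spin":0},{"gripper":0.04,"tx":0,"ty":0,"tz":0.025,"spin":0},{"gripper":0.04,"tx":0,"ty":0,"tz":0.025,"spin":0},{"gripper":0.04,"tx":0,"ty":0,"tz":0,"spin":0},{"gripper":0.04,"tx":0,"ty":0,"tz":0,"spin":0},{"gripper":0.04,"tx":0,"ty":0,"tz":0,"spin":0}]' 40
python3 look.py p2 '[464.5,-301.7,99]'
```

```text
clock: 10.75
eef_pos: [465.2, -302.9, 127.4]
tcp_rot: [3.14, 0.001, 1.494]
contact_force: [-0.7, -0.2, 0.4]
opening: 0.471
[ 465.22500014 -302.84287831  127.50400327] 85.6004577398654 [ 472.  -221.9  269.5]
[314.97547642 236.2516945 ]
off 264 196
```

View pics/p2_full.png

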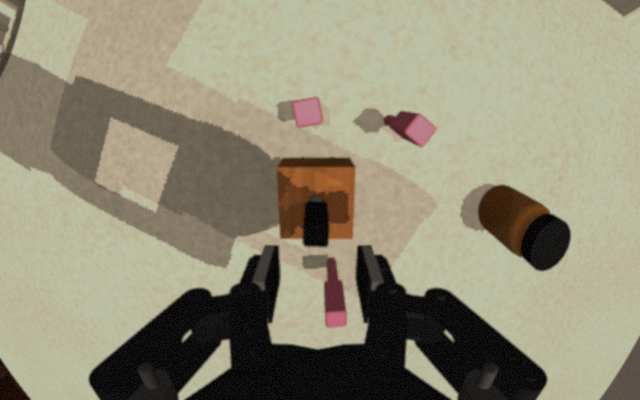

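```bash
python3 -m inch '[{"gripper":0.04,"tx":0.001,"ty":-0.0005,"tz":0.021,"spin":0},{"gripper":0.04,"tx":0,"ty":0,"tz":0.021,"spin":0},{"gripper":0.04,"tx":0,"ty":0,"tz":0.021,"spin":0},{"gripper":0.04,"tx":0,"ty":0,"tz":0,"spin":0},{"gripper":0.04,"tx":0,"ty":0,"tz":0,"spin":0},{"gripper":0.01,"tx":0,"ty":0,"tz":0,"spin":0},{"gripper":0.01,"tx":0,"ty":0,"tz":0,"spin":0},{"gripper":0.01,"tx":0,"ty":0,"tz":0,"spin":0}]' 30
python3 -m inch '[{"gripper":0.01,"tx":0,"ty":0,"tz":0,"spin":0},{"gripper":0.01,"tx":0,"ty":0,"tz":0,"spin":0},{"gripper":0.01,"tx":0,"ty":0,"tz":-0.01,"spin":0},{"gripper":0.01,"tx":0,"ty":0,"tz":-0.02,"spin":0},{"gripper":0.01,"tx":0,"ty":0,"tz":-0.02,"spin":0},{"gripper":0.01,"tx":0,"ty":0,"tz":-0.03,"spin":0},{"gripper":0.01,"tx":0,"ty":0,"tz":-0.03,"spin":0},{"gripper":0.01,"tx":0,"ty":0,"tz":0,"spin":0}]' 30
python3 look.py p3 '[464.5,-301.7,99]'
```

```text
clock: 11.65
eef_pos: [464.9, -301.6, 64.6]
tcp_rot: [3.14, 0.001, 1.494]
contact_force: [-0.5, 0.0, 7.4]
opening: 0.185
clock: 12.45
eef_pos: [466.3, -302.4, 178.0]
tcp_rot: [3.135, 0.003, 1.494]
contact_force: [0.4, -0.1, 0.3]
opening: 0.18
[ 465.33663175 -301.85906737  176.01415891] 85.62004705365361 [ 472.4 -221.1  319.9]
[313.53393597 208.15287836]
off 263 168
```

View pics/p3_full.png

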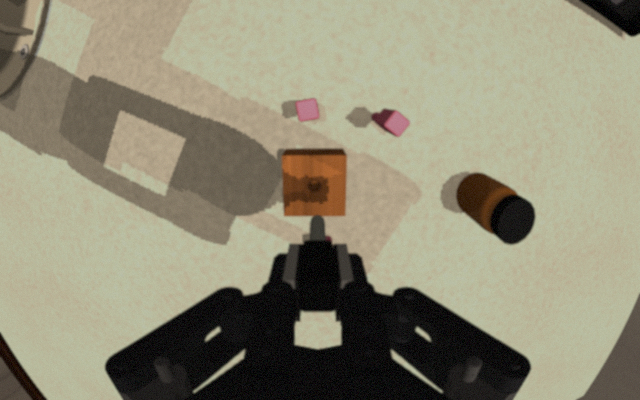

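```bash
python3 - <<'E'
from h import *
from scipy.spatial.transform import Rotation as R
E=np.array([[0.9971,-0.0718,-0.0243,466.1863],[-0.0758,-0.9474,-0.311,-291.0861],[-0.0007,0.3119,-0.9501,328.4495],[0,0,0,1]])
K=np.array([[309.707,0,317.5],[0,309.707,198.683],[0,0,1]])
for yaw in (80.4,80.5):
    A=np.eye(4);A[:3,:3]=R.from_euler('z',yaw-85.6,degrees=True).as_matrix()@E[:3,:3];A[:3,3]=[555.6,9.7,328.4]
    print(wz((317.7,94.1),110,K,A))
    # ring outer circle check
    print(wz((266+365.5/7-.5,56+272.5/7-.5),110,K,A))
from rig import sense
s=sense();print(s["eef_pos"],s["tcp_rot"],rel(555.6,13.5,180,s["eef_pos"],85.6))
E
```

```text
[556.3282279   14.10670904 110.        ]
[556.29954551  13.87647651 110.        ]
[556.32053564  14.10797332 110.        ]
[556.29225513  13.87769109 110.        ]
[ 464.42168211 -301.25801585  174.40717142] [3.13980353e+00 9.63409922e-04 1.49433218e+00] [ 0.3208  0.0668 -0.0056]
```

```bash
python3 -m inch '[{"gripper":0.01,"tx":0.02,"ty":0.006,"tz":-0.006,"spin":0},{"gripper":0.01,"tx":0.035,"ty":0.0095,"tz":0,"spin":0},{"gripper":0.01,"tx":0.035,"ty":0.0095,"tz":0,"spin":0},{"gripper":0.01,"tx":0.035,"ty":0.0095,"tz":0,"spin":0},{"gripper":0.01,"tx":0.035,"ty":0.0095,"tz":0,"spin":0},{"gripper":0.01,"tx":0.035,"ty":0.0095,"tz":0,"spin":0},{"gripper":0.01,"tx":0.03,"ty":0.008,"tz":0,"spin":0},{"gripper":0.01,"tx":0.015,"ty":0.004,"tz":0,"spin":0}]' 30
python3 -m inch '[{"gripper":0.01,"tx":0,"ty":0,"tz":0,"spin":0},{"gripper":0.01,"tx":0,"ty":0,"tz":0,"spin":0},{"gripper":0.01,"tx":0,"ty":0,"tz":0,"spin":0},{"gripper":0.01,"tx":0,"ty":0,"tz":0,"spin":0},{"gripper":0.01,"tx":0,"ty":0,"tz":0,"spin":0},{"gripper":0.01,"tx":0,"ty":0,"tz":0,"spin":0},{"gripper":0.01,"tx":0,"ty":0,"tz":0,"spin":0},{"gripper":0.01,"tx":0,"ty":0,"tz":0,"spin":0}]' 30
cat >> look.py <<'E'
np.save(f"pics/{n}_E.npy",E)
E
python3 look.py l2 '[556,14,110]'
```

```text
clock: 13.35
eef_pos: [547.5, -64.5, 178.1]
tcp_rot: [-3.14, -0.0, 1.496]
contact_force: [-0.4, 0.3, -0.2]
opening: 0.178
clock: 14.15
eef_pos: [547.8, -66.9, 179.3]
tcp_rot: [3.141, 0.0, 1.494]
contact_force: [0.6, 0.3, -1.1]
opening: 0.186
[547.76629846 -66.82777936 179.30940095] 85.61676598410791 [554.7  13.9 321.5]
[319.55835526 100.14826086]
off 269 60
```

View pics/l2.png

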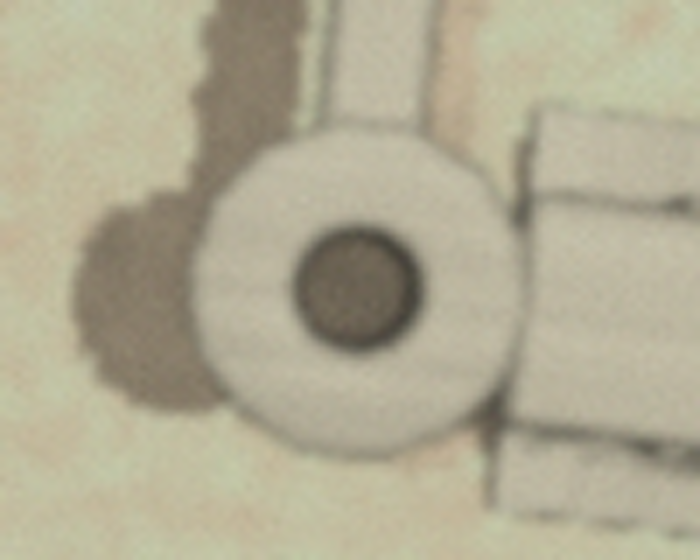

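View pics/l2_full.png

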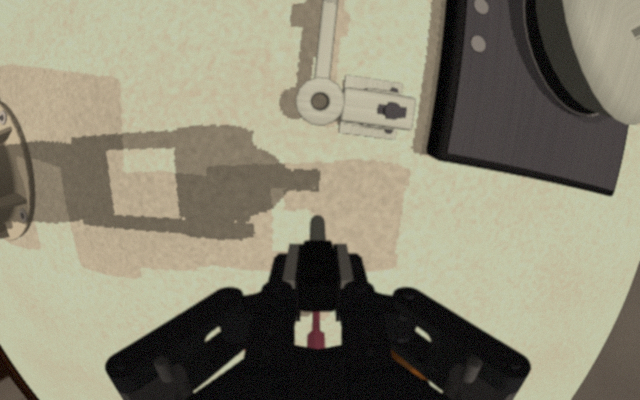

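```bash
python3 - <<'E'
from h import *
from rig import sense
K=np.array([[309.707,0,317.5],[0,309.707,198.683],[0,0,1]])
E=np.load("pics/l2_E.npy");h=wz((269+359/7-.5,60+289.5/7-.5),110,K,E);print(h)
h2=wz((269+357.5/7-.5,60+292/7-.5),110,K,E);print(h2)
s=sense();print(s["eef_pos"],rel(h[0],h[1],172,s["eef_pos"],85.6))
E
```

```text
[556.11598607  13.5062981  110.        ]
[555.95412584  13.27386263 110.        ]
[547.77539811 -66.79803028 179.30624042] [0.0807 0.0022 0.0073]
```

```bash
python3 -m inch '[{"gripper":0.01,"tx":0.02,"ty":0.0005,"tz":0,"spin":0},{"gripper":0.01,"tx":0.025,"ty":0.0008,"tz":0,"spin":0},{"gripper":0.01,"tx":0.025,"ty":0.0005,"tz":0,"spin":0},{"gripper":0.01,"tx":0.0107,"ty":0.0005,"tz":0,"spin":0},{"gripper":0.01,"tx":0,"ty":0,"tz":0,"spin":0},{"gripper":0.01,"tx":0,"ty":0,"tz":0,"spin":0},{"gripper":0.01,"tx":0,"ty":0,"tz":0,"spin":0},{"gripper":0.01,"tx":0,"ty":0,"tz":0,"spin":0}]' 30
python3 - <<'E'
from h import *
from rig import *
import cv2
s=sense();print(s["eef_pos"],rel(556.2,13.6,169,s["eef_pos"],85.6))
f=grab_frame("scene");cv2.imwrite("pics/s3.png",cv2.resize(f["pixels"][140:240,260:390,::-1],None,fx=6,fy=6,interpolation=2))
E
```

```text
clock: 15.05
eef_pos: [556.2, 12.7, 179.3]
tcp_rot: [-3.142, 0.0, 1.493]
contact_force: [0.3, -0.4, -0.7]
opening: 0.183
[556.15781379  12.6827314  179.29134201] [ 0.0009 -0.      0.0103]
```

View pics/s3.png

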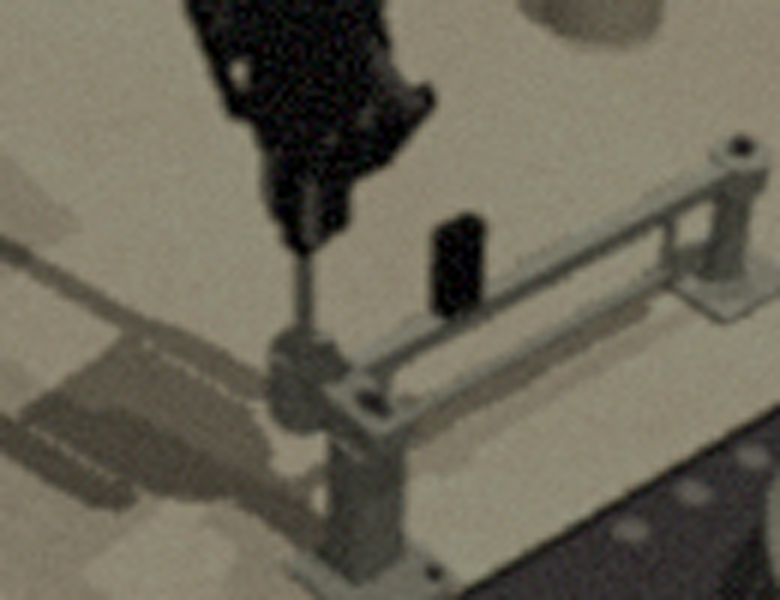

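```bash
python3 -m inch '[{"gripper":0.01,"tx":0.001,"ty":0,"tz":0.004,"spin":0},{"gripper":0.01,"tx":0,"ty":0,"tz":0.004,"spin":0},{"gripper":0.01,"tx":0,"ty":0,"tz":0.002,"spin":0},{"gripper":0.01,"tx":0,"ty":0,"tz":0.001,"spin":0},{"gripper":0.01,"tx":0,"ty":0,"tz":0.001,"spin":0},{"gripper":0.01,"tx":0,"ty":0,"tz":0.001,"spin":0},{"gripper":0.01,"tx":0,"ty":0,"tz":0.001,"spin":0},{"gripper":0.01,"tx":0,"ty":0,"tz":0,"spin":0}]' 30
```

```text
clock: 15.9
eef_pos: [556.3, 14.5, 165.2]
tcp_rot: [-3.141, 0.0, 1.494]
contact_force: [0.2, -0.4, -0.4]
opening: 0.185
```

```bash
python3 -m inch '[{"gripper":0.01,"tx":-0.0008,"ty":0,"tz":0.0005,"spin":0},{"gripper":0.01,"tx":0,"ty":0,"tz":0.0005,"spin":0},{"gripper":0.01,"tx":0,"ty":0,"tz":0.0005,"spin":0},{"gripper":0.01,"tx":0,"ty":0,"tz":0.0005,"spin":0},{"gripper":0.01,"tx":0,"ty":0,"tz":0.0005,"spin":0},{"gripper":0.01,"tx":0,"ty":0,"tz":0.0005,"spin":0},{"gripper":0.01,"tx":0,"ty":0,"tz":0,"spin":0},{"gripper":0.01,"tx":0,"ty":0,"tz":0,"spin":0}]' 30
```

```text
clock: 16.7
eef_pos: [556.2, 13.7, 162.3]
tcp_rot: [-3.142, 0.0, 1.494]
contact_force: [-0.4, 0.2, -0.5]
opening: 0.179
```

```bash
python3 -m inch '[{"gripper":0.01,"tx":0,"ty":0,"tz":0.001,"spin":0},{"gripper":0.01,"tx":0,"ty":0,"tz":0.001,"spin":0},{"gripper":0.01,"tx":0,"ty":0,"tz":0.001,"spin":0},{"gripper":0.01,"tx":0,"ty":0,"tz":0.001,"spin":0},{"gripper":0.01,"tx":0,"ty":0,"tz":0.001,"spin":0},{"gripper":0.01,"tx":0,"ty":0,"tz":0.001,"spin":0},{"gripper":0.01,"tx":0,"ty":0,"tz":0,"spin":0},{"gripper":0.01,"tx":0,"ty":0,"tz":0,"spin":0}]' 30
```

```text
clock: 17.5
eef_pos: [556.3, 13.7, 156.3]
tcp_rot: [-3.142, 0.0, 1.494]
contact_force: [-0.5, -0.5, -0.7]
opening: 0.177
```

```bash
python3 -m inch '[{"gripper":0.01,"tx":0,"ty":0,"tz":0.001,"spin":0},{"gripper":0.01,"tx":0,"ty":0,"tz":0.001,"spin":0},{"gripper":0.01,"tx":0,"ty":0,"tz":0.001,"spin":0},{"gripper":0.01,"tx":0,"ty":0,"tz":0.001,"spin":0},{"gripper":0.01,"tx":0,"ty":0,"tz":0.001,"spin":0},{"gripper":0.01,"tx":0,"ty":0,"tz":0.001,"spin":0},{"gripper":0.01,"tx":0,"ty":0,"tz":0,"spin":0},{"gripper":0.01,"tx":0,"ty":0,"tz":0,"spin":0}]' 30
```

```text
clock: 18.3
eef_pos: [556.3, 13.7, 150.3]
tcp_rot: [-3.142, 0.0, 1.494]
contact_force: [0.2, 0.8, -0.8]
opening: 0.184
```

```bash
python3 -m inch '[{"gripper":0.01,"tx":0,"ty":0,"tz":0.001,"spin":0},{"gripper":0.01,"tx":0,"ty":0,"tz":0.001,"spin":0},{"gripper":0.01,"tx":0,"ty":0,"tz":0.001,"spin":0},{"gripper":0.01,"tx":0,"ty":0,"tz":0.001,"spin":0},{"gripper":0.01,"tx":0,"ty":0,"tz":0.001,"spin":0},{"gripper":0.01,"tx":0,"ty":0,"tz":0.0005,"spin":0},{"gripper":0.01,"tx":0,"ty":0,"tz":0.0005,"spin":0},{"gripper":0.01,"tx":0,"ty":0,"tz":0,"spin":0}]' 30
```

```text
clock: 19.1
eef_pos: [556.2, 13.7, 144.2]
tcp_rot: [-3.141, 0.0, 1.494]
contact_force: [-0.3, -0.5, -0.8]
opening: 0.183
```

```bash
python3 -m inch '[{"gripper":0.01,"tx":0,"ty":0,"tz":0.0005,"spin":0},{"gripper":0.01,"tx":0,"ty":0,"tz":0.0005,"spin":0},{"gripper":0.01,"tx":0,"ty":0,"tz":0.0005,"spin":0},{"gripper":0.01,"tx":0,"ty":0,"tz":0.0005,"spin":0},{"gripper":0.01,"tx":0,"ty":0,"tz":0.0005,"spin":0},{"gripper":0.01,"tx":0,"ty":0,"tz":0.0005,"spin":0},{"gripper":0.01,"tx":0,"ty":0,"tz":0,"spin":0},{"gripper":0.01,"tx":0,"ty":0,"tz":0,"spin":0}]' 30
```

```text
clock: 19.9
eef_pos: [556.2, 13.7, 141.3]
tcp_rot: [-3.142, 0.0, 1.494]
contact_force: [-1.1, -0.5, -0.7]
opening: 0.18
```

```bash
python3 -m inch '[{"gripper":0.01,"tx":0,"ty":0,"tz":0.001,"spin":0},{"gripper":0.01,"tx":0,"ty":0,"tz":0.001,"spin":0},{"gripper":0.01,"tx":0,"ty":0,"tz":0.001,"spin":0},{"gripper":0.01,"tx":0,"ty":0,"tz":0.001,"spin":0},{"gripper":0.01,"tx":0,"ty":0,"tz":0.001,"spin":0},{"gripper":0.01,"tx":0,"ty":0,"tz":0.001,"spin":0},{"gripper":0.01,"tx":0,"ty":0,"tz":0.001,"spin":0},{"gripper":0.01,"tx":0,"ty":0,"tz":0,"spin":0}]' 30
python3 - <<'E'
from rig import *
import cv2
f=grab_frame("scene");cv2.imwrite("pics/s4.png",cv2.resize(f["pixels"][140:240,260:390,::-1],None,fx=6,fy=6,interpolation=2))
E
```

```text
clock: 20.7
eef_pos: [556.1, 13.7, 134.1]
tcp_rot: [-3.141, 0.0, 1.494]
contact_force: [-0.1, 0.5, -0.3]
opening: 0.177
```

View pics/s4.png

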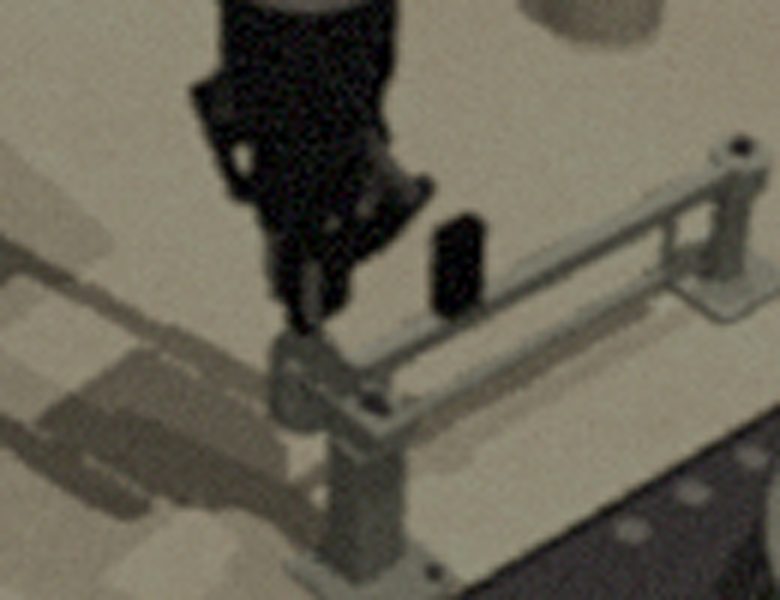

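```bash
python3 -m inch '[{"gripper":0.01,"tx":0,"ty":0,"tz":0.0015,"spin":0},{"gripper":0.01,"tx":0,"ty":0,"tz":0.0015,"spin":0},{"gripper":0.01,"tx":0,"ty":0,"tz":0.0015,"spin":0},{"gripper":0.01,"tx":0,"ty":0,"tz":0.0015,"spin":0},{"gripper":0.01,"tx":0,"ty":0,"tz":0.0015,"spin":0},{"gripper":0.01,"tx":0,"ty":0,"tz":0.0015,"spin":0},{"gripper":0.01,"tx":0,"ty":0,"tz":0.0015,"spin":0},{"gripper":0.01,"tx":0,"ty":0,"tz":0,"spin":0}]' 30
```

```text
clock: 21.55
eef_pos: [556.1, 13.7, 123.5]
tcp_rot: [-3.141, 0.0, 1.494]
contact_force: [0.2, 0.1, -0.1]
opening: 0.182
```

```bash
python3 -m inch '[{"gripper":0.01,"tx":0,"ty":0,"tz":0.0005,"spin":0},{"gripper":0.01,"tx":0,"ty":0,"tz":0.0005,"spin":0},{"gripper":0.01,"tx":0,"ty":0,"tz":0.0005,"spin":0},{"gripper":0.01,"tx":0,"ty":0,"tz":0.0005,"spin":0},{"gripper":0.01,"tx":0,"ty":0,"tz":0.0005,"spin":0},{"gripper":0.01,"tx":0,"ty":0,"tz":0,"spin":0},{"gripper":0.01,"tx":0,"ty":0,"tz":0,"spin":0},{"gripper":0.01,"tx":0,"ty":0,"tz":0,"spin":0}]' 30
```

```text
clock: 22.35
eef_pos: [556.2, 13.7, 121.3]
tcp_rot: [3.142, 0.0, 1.494]
contact_force: [0.1, 0.1, -1.3]
opening: 0.181
```

```bash
python3 -m inch '[{"gripper":0.01,"tx":0,"ty":0,"tz":0.0003,"spin":0},{"gripper":0.01,"tx":0,"ty":0,"tz":0.0003,"spin":0},{"gripper":0.01,"tx":0,"ty":0,"tz":0,"spin":0},{"gripper":0.02,"tx":0,"ty":0,"tz":0,"spin":0},{"gripper":0.04,"tx":0,"ty":0,"tz":0,"spin":0},{"gripper":0.04,"tx":0,"ty":0,"tz":0,"spin":0},{"gripper":0.04,"tx":0,"ty":0,"tz":0,"spin":0},{"gripper":0.04,"tx":0,"ty":0,"tz":0,"spin":0}]' 30
```

```text
clock: 23.15
eef_pos: [556.2, 13.7, 120.7]
tcp_rot: [3.142, 0.0, 1.494]
contact_force: [0.7, -0.2, -1.1]
opening: 0.468
```

```bash
python3 -m inch '[{"gripper":0.04,"tx":0,"ty":0,"tz":-0.005,"spin":0},{"gripper":0.04,"tx":0,"ty":0,"tz":-0.015,"spin":0},{"gripper":0.04,"tx":0,"ty":0,"tz":-0.03,"spin":0},{"gripper":0.04,"tx":0,"ty":0,"tz":-0.03,"spin":0},{"gripper":0.04,"tx":-0.03,"ty":0,"tz":-0.01,"spin":0},{"gripper":0.04,"tx":-0.04,"ty":0,"tz":0,"spin":0},{"gripper":0.04,"tx":-0.015,"ty":0,"tz":0,"spin":0},{"gripper":0.04,"tx":0,"ty":0,"tz":0,"spin":0}]' 30
python3 look.py e1 '[556,14,155]'
python3 - <<'E'
from rig import *
import cv2
f=grab_frame("scene");cv2.imwrite("pics/s5.png",cv2.resize(f["pixels"][140:240,260:390,::-1],None,fx=6,fy=6,interpolation=2))
E
```

```text
clock: 23.95
eef_pos: [549.5, -72.7, 210.9]
tcp_rot: [3.141, 0.0, 1.492]
contact_force: [-0.6, -0.4, -0.3]
opening: 0.467
[549.53090599 -71.50779608 210.70372482] 85.49691441025817 [556.7   8.1 353.1]
[315.82614659  91.36219452]
off 265 51
```

View pics/e1.png

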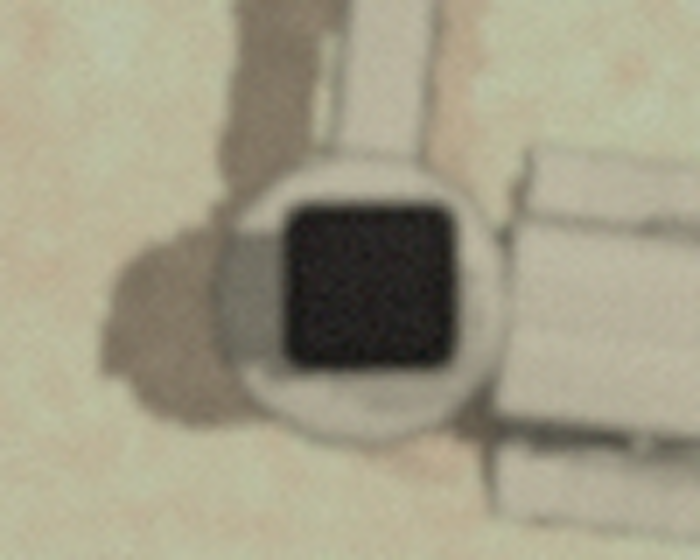

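View pics/s5.png

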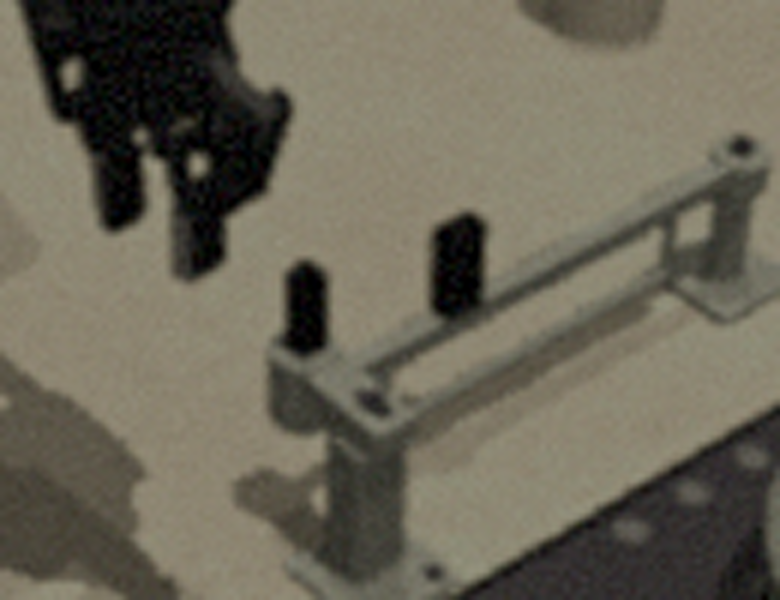

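```bash
python3 -m inch '[{"gripper":0.04,"tx":0,"ty":0,"tz":0,"spin":0},{"gripper":0.04,"tx":0,"ty":0,"tz":0,"spin":0},{"gripper":0.04,"tx":0,"ty":0,"tz":0,"spin":0},{"gripper":0.04,"tx":0,"ty":0,"tz":0,"spin":0},{"gripper":0.04,"tx":0,"ty":0,"tz":0,"spin":0},{"gripper":0.04,"tx":0,"ty":0,"tz":0,"spin":0},{"gripper":0.04,"tx":0,"ty":0,"tz":0,"spin":0},{"gripper":0.04,"tx":0,"ty":0,"tz":0,"spin":0}]' 30
python3 -c "
from rig import *
print(sign_off())"
```

```text
clock: 24.9
eef_pos: [549.7, -71.1, 210.7]
tcp_rot: [-3.142, -0.0, 1.494]
contact_force: [-0.0, 0.4, 0.1]
opening: 0.463
the job is handed in; nothing more can be done
None
```

The hinge pin is through both knuckles with its head down on the post's knuckle, and I handed the job in at about 25 s of the 72 s allowed. `sign_off` gives no verdict, so the result rests on my own checks.

- **What I did:** I gripped the tab and swung the bar shut until its hole lay under the post's hole, which the wrist camera showed as open right through. Then I took the black pin from its rest and lowered it in steps of 0.5 to 1.5 mm. The force readings at the end of each move stayed at noise level (about 1 N), so no searching was needed.
- **Last checks:** The fingers let go with the tool at 120.7 mm, which puts `pin_head` at about 138 mm, the height given for fully home. The wrist and scene pictures then showed the pin upright, centred and flat on the knuckle, with the gripper clear of it.
- **Not measured directly:** I took no separate reading of the pin's final height or tilt, and I did not measure the mug and jar again. No move brought the robot near either of them.
- **Disagreements:** The scene camera placed things about 3 to 7 mm farther in x than the top camera did. I used the wrist camera for the final hole position, since it agreed with the grasped pin to about 0.3 mm. My first move was refused because each row needs all five keys; it did not move the arm.

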